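# Clamp a reagent bottle in the bench shaker and lock the clamp wheel

## Robot

A 6-joint arm with a two-finger parallel gripper is mounted at the origin on a cart in front of the work surface, level with it; the furniture and walls round the work are solid. World frame = base frame: x ahead of the robot, y to its left, z up, the work surface at z = 0. Lengths are in m, angles in rad, forces in N, time in s.
With the tool pointing down it reaches from about 0.325 to 0.85 m from the base axis. Payload 4.4 kg.
Tool frame: the origin (TCP) lies at the centre of the arm's flange, where the gripper is bolted on; the fingertips stand 199 mm ahead of it and the grasp point (between the pads) lies 180 mm ahead of it; z points along the fingers, y is the line along which they close (so a half turn about z gives the same grasp; the last joint's range is limited). The gripper opens to 94 mm and grips with 3 to 60 N. Pads are 16 mm wide; open, the fingers measure 119 mm over their backs; the gripper's body (75 mm by 177 mm) begins 78 mm behind the grasp point.
Start: joints at [-1.442, 0.207, 1.542, -0, 1.393, -0.15], TCP at [0.158, -0.553, 0.405] pointing down, gripper open.
Joint ranges: [-2.73, 2.73], [-0.86, 2.22], [0.23, 2.46], [-1.11, 4.25], [0.08, 2.63], [-2.82, 2.82]. Speed limits (rad/s): [2.79, 2.79, 3.14, 3.14, 3.14, 3.14].

## Interface

Orientations are given as a 3x3 rotation matrix whose columns are the frame's x, y, z axes.
In Python, from bench import arm gives the robot as it stands. The module is installed in compiled form; this text tells all that it offers.
- The arm moves only by the shell command python3 -m inch 'ROWS' [OPENING]. ROWS is JSON, a list of rows, each a list of 4 numbers: the shift along the tool's x, y, z in m, then the turn about the tool's z in rad. A call has 1 to 10 rows; each row shifts and turns the commanded pose from where the row before left it, along the tool's axes as they then stand; what a row does not reach is not made up. A row lasts 1/8 s, in which the tool goes at most 62.5 mm and 10.7 degrees, less where a joint would pass 70% of its speed; a pose out of reach is approached as far as the arm can. A call with a gripper value outside its range is refused whole. OPENING is the closure, from 0 (fully open) to 1 (shut), set as the call begins (- or left out, the last holds). The fingers move at their own pace and stop on an object; the grip force is fixed at half the most. Time passes only in rows, so rows that do not move let the fingers close. It gives the time, the measured TCP pose, the force, the opening and the grip force at its end, in the units of the state.
- arm.read_state(): the state, without advancing time (a new reading comes with each control period).
- arm.grab_frame(name): name is "side" or "top" or "wrist"; returns a dict with "frame" (420x560x3 uint8, red, green, blue), "depth" (420x560 float32, m along the optical axis (not along the pixel's ray), 0 where there is no reading), "mtx" (3x3 intrinsics, pixels), "dist_coeffs" ([k1, k2, p1, p2, k3] as OpenCV has them; the pictures are not rectified), "R" (3x3) and "t" (3): a world point X has camera coordinates R X + t; the wrist camera has in their place "hand_eye" (4x4, takes a point from camera to tool coordinates, whose origin is the TCP and whose axes are the flange's). Camera axes: x right, y down, z forward; pixel columns grow to the right and rows downward; lengths in m; the calibration is good to about 2 mm. A picture is of the moment at which its call begins: read the wrist's pose just before it.
- arm.sign_off(): hands the job in; it is judged then, once.
Trained networks look in a picture, given as the dict that the camera call returned (one of the last four; its "shot" number tells which), for a name from the list of things; names that differ only in an ending like _2 or _b are one class to them, and where a whole thing is asked for, a point or a joint stands for the part that bears it (a point fixed in the world has none). Each returns a list of dicts, best first, with "score" (0 to 1); they miss things now and then, are a little off and sometimes report something else, mostly with a low value. They report only what shows in the picture. A call takes as long as a camera call. They do not tell look-alikes from the thing itself.
- arm.boxes_of(thing, picture): "point" ([column, row] as shares, 0 to 1, of the picture: columns of its width, rows of its height, amid what is visible of it).
- arm.outline_of(thing, picture): "region" (420x560 bool, what is visible of it) and "point" ([column, row] as shares, 0 to 1, of the picture: columns of its width, rows of its height, amid what is visible of it).
- arm.mark_of(thing, picture): "point" ([column, row] as shares, 0 to 1, of the picture: columns of its width, rows of its height: a listed point, or the origin of a listed thing).
The state is a dict: "t": time; "joints": joint angles; "joint_velocities": joint speeds; "joint_efforts": joint torques, N m; "tcp_pos": TCP position; "eef_rot": TCP orientation; "force": force on the tool from outside, world axes, zero at the start; "torque": the same for the moment, N m; "finger_gap": finger opening in m; "finger_force": force on a finger pad.
Only numpy, scipy, OpenCV 4.12 (cv2) and the standard library are available. Lean on these libraries where they do the work, as an engineer would, in place of code of your own. Each camera call takes 0.05 s, during which the arm holds its last target. There are 200 camera calls.

## Task

Get the small reagent bottle (the middle-sized of the three containers standing by themselves at the front right of the bench) ready for shaking: stand it in the round nest on the shaker's platform, then swing the clamp bridge over it until it stops in its catch. Then lift the folded crank handle on the handwheel until it snaps upright, and crank the wheel clockwise, seen from above, until the pressure pad meets the bottle's cap and about half a turn more. Last, fold the handle flat again so that its heel locks the wheel, let go, and leave the other two containers where they stand.

Things in the scene. Friction and masses are not known exactly. Their poses are not given: they have to be found in the camera images.
- shaker: White bench shaker with an aluminium platform, fixed to the bench. Origin: on the bench below the middle of the nest; z up, x to its back, away from the control panel, y to its left. At x = +78 mm stands the 22 mm column on which the clamp bridge swings, at x = -58 mm the catch post (157 mm high). The platform's top is 50 mm above the bench.
- nest (a point): Middle of the floor of the black rubber nest on the platform, 52 mm above the bench, where the bottle's underside belongs. The nest's wall is 12 mm high above this floor, 49 to 47 mm wide inside, 56 mm outside.
- bottle_centre (a point): Centre, half-way up, of the small reagent bottle to be clamped: loose, 43 mm across, 82 mm tall, 90 g; the body is 54 mm tall, the cap and neck above it 25 mm across. z axis up along the bottle.
- big_bottle_centre (a point): Centre of the big bottle (60 mm across, 118 mm tall), a bystander that stays where it stands.
- vial_centre (a point): Centre of the little vial (23 mm across, 40 mm tall), a bystander that stays where it stands.
- bridge (a joint): Swing of the clamp bridge about its column, rad: 0 = closed over the nest, at the stop of the catch, free end to the shaker's front; grows counter-clockwise from above as it opens to the shaker's right (about 1.8 at the start). Stiff: takes 2 N at the knob, stays where left. A bar 24 mm wide, 158 to 172 mm above the bench; it carries the handwheel 78 mm from the column.
- bridge_pivot (a point): On the axis of the bridge's column, 165 mm above the bench.
- bridge_knob (a point): Middle of the black upright knob (18 mm across, 195 to 223 mm above the bench, on a thinner stem) on the bridge's free end, 155 mm from the column's axis. x axis from the column out along the bridge.
- wheel (a joint): Angle of the handwheel about its upright axis, rad: 0 at the start, grows clockwise from above, end stop at 13.4; takes 2 N at the handle and stays where left. It lowers the pressure pad 8 mm per turn; the pad starts 10 mm above the small bottle in its nest, so it touches the cap at 1.25 turns (7.85 rad). It cannot turn while the handle is folded.
- wheel_axis (a point): On the handwheel's axis at the height of the handle's hinge, 204 mm above the bench. The wheel is an aluminium disc 86 mm across, its top 16 mm below this point. Under it lies a plate 120 mm across with a ring of 16 upright pins, 7 mm thick, at 55 mm radius, 22.5 degrees apart, their tops 9 mm below this point.
- crank (a joint): Fold of the crank handle, rad: 0 = flat across the wheel, 1.571 = upright at its stop. A spring catch (2.5 N at the grip) snaps over at about 1.25 and holds it upright; to fold, push it back through the catch, then press it down. Folded, its heel stands between two pins and locks the wheel; raised past 66 degrees the heel is clear of them.
- crank_hinge (a point): Middle of the handle's hinge pin, on a lug of the wheel, 55 mm from the wheel's axis. x axis: along the handle to its tip; y: along the hinge pin (level). The heel, 18 mm long, points down from here when folded; it drops between the pins only with the wheel at a multiple of 22.5 degrees (0.3927 rad), within 4 degrees, and centres itself if pressed beside that.
- crank_grip (a point): Middle of the black barrel-shaped grip of the crank handle, 54 mm from the hinge pin; it spins freely about the handle. 20 mm across here at its bulge, 13 mm at its ends, 48 mm long, its tip 74 mm from the hinge pin. x axis along the handle to its tip. Folded, the bulge clears the wheel's disc by 6 mm.
- pad (a joint): Compression of the spring of the pressure pad (steel disc with rubber face, 30 mm across, under the wheel), m: 0 = free; it grows by 8 mm per turn of the wheel after the pad has met the cap (5 N per mm, starting at 5 N).
Not all that is in view belongs to the job. What is shaped like the part that bears bottle_centre but pink or turquoise is not meant.

How it is judged:
On the way, in this order (a step that is already met when the one before it is completed fails the run):
1. the small bottle stands upright on the floor of the nest (within 5 mm), let go (distance between bottle_centre and nest below 0.045 m and horizontal distance between bottle_centre and nest below 0.005 m and angle between bottle_centre's own z axis and vertical below 0.1 rad and contact force between the fingers and bottle below 0.2 N), for 0.2 s.
2. the bridge is closed over the bottle in its nest (joint under 0.06 rad) (value of joint bridge below 0.06 rad and horizontal distance between bottle_centre and nest below 0.005 m and angle between bottle_centre's own z axis and vertical below 0.1 rad), for 0.2 s.
3. the crank handle is upright in its catch (over 1.48 rad), the bridge still closed (value of joint crank above 1.48 rad and value of joint bridge below 0.06 rad), for 0.2 s.
4. the wheel is cranked, handle up, until the pad presses on the cap (spring compressed over 2 mm, a quarter turn past contact) (value of joint pad above 0.002 m and value of joint crank above 1.3 rad and value of joint bridge below 0.06 rad), for 0.2 s.
At the end, for the whole second after the job is handed in: Small bottle upright in the nest (within 5 mm), bridge closed (within 0.06 rad), pad pressed on the cap with its spring compressed 2 to 6.5 mm (1/4 to 4/5 turn past contact), crank handle folded (within 0.15 rad of flat), its heel between the pins, wheel at rest (all of step 2 and value of joint pad between 0.002 and 0.0065 m and value of joint crank below 0.15 rad and distance between bottle_centre and nest below 0.045 m and velocity of joint wheel below 0.1 rad/s); the robot touches nothing.
It fails at once if the big bottle or the vial is moved more than 20 mm (distance of any of big_bottle_centre, vial_centre from where it was at the start of the episode above 0.02 m).
It also fails if it takes over 72 s, if anything falls off the work surface, if the arm or the gripper's body presses on something with over 40 N, if the wrist force passes 120 N, or if a joint passes its speed limit or range.

## Working session

There is one attempt and no reset: what is moved stays moved. The work goes in short steps, Python scripts to look and compute and a shell command to move; the robot and the scene stay as the last step left them, time stands still between calls to the robot, and variables do not carry over. Pictures are saved under pics/ and viewed, at most 10 in all, crops included, and the job is handed in when it is done.

```bash
mkdir -p pics; cat > h.py <<'E'
import numpy as np, cv2
from bench import arm
def ray(p,uv):
    u=np.array([[uv]],float); return np.r_[cv2.undistortPoints(u,p["mtx"],p["dist_coeffs"])[0,0],1]
def cam2world(p,st=None):
    if "R" in p and p["R"] is not None: R=np.array(p["R"]);t=np.array(p["t"]); return R.T,-R.T@t
    T=np.array(p["hand_eye"]); Rw=np.array(st["eef_rot"]); return Rw@T[:3,:3], Rw@T[:3,3]+np.array(st["tcp_pos"])
def px(pt): return np.array(pt)*[560,420]
def atz(p,pt,z,st=None):
    R,c=cam2world(p,st); d=R@ray(p,px(pt)); return c+d*(z-c[2])/d[2]
def atd(p,pt,st=None):
    R,c=cam2world(p,st); u,v=px(pt).astype(int); d=np.median(p["depth"][v-1:v+2,u-1:u+2]); return c+R@(ray(p,px(pt))*d)
def tri(rs):
    A=np.zeros((3,3));b=np.zeros(3)
    for p,pt,st in rs:
        R,c=cam2world(p,st); d=R@ray(p,px(pt)); d/=np.linalg.norm(d); M=np.eye(3)-np.outer(d,d);A+=M;b+=M@c
    return np.linalg.solve(A,b)
def save(p,n): cv2.imwrite("pics/"+n,p["frame"][:,:,::-1])
E
cat > a.py <<'E'
from h import *
np.set_printoptions(precision=4,suppress=True)
S={}
for c in ("side","top"):
    S[c]=arm.grab_frame(c); save(S[c],c+".png")
    print(c,cam2world(S[c])[1])
Z=dict(nest=.052,bottle_centre=.041,big_bottle_centre=.059,vial_centre=.02,bridge_pivot=.165,bridge_knob=.209,wheel_axis=.204,crank_hinge=.204,crank_grip=.204,shaker=0)
for n,z in Z.items():
    best={}
    for c in S:
        for m in arm.mark_of(n,S[c])[:3]:
            best.setdefault(c,m["point"]); print(n,c,round(m["score"],2),px(m["point"]).round(),"atz",atz(S[c],m["point"],z))
    if len(best)==2: print("   tri",tri([(S[c],best[c],None) for c in S]))
print(arm.read_state())
E
python3 a.py
```

```text
side [0.4599 0.5372 0.8021]
top [ 0.4433 -0.1612  1.0672]
nest side 0.58 [292. 303.] atz [ 0.5655 -0.0173  0.052 ]
nest top 0.74 [212. 232.] atz [ 0.5688 -0.0197  0.052 ]
   tri [ 0.5675 -0.0194  0.0493]
bottle_centre side 0.85 [253. 172.] atz [ 0.7417 -0.4158  0.041 ]
bottle_centre side 0.77 [259. 196.] atz [ 0.7052 -0.328   0.041 ]
bottle_centre side 0.61 [290. 202.] atz [ 0.6266 -0.3161  0.041 ]
bottle_centre top 0.87 [345. 174.] atz [ 0.7025 -0.3327  0.041 ]
bottle_centre top 0.75 [380. 158.] atz [ 0.7407 -0.4212  0.041 ]
bottle_centre top 0.58 [307. 194.] atz [ 0.6546 -0.241   0.041 ]
   tri [ 0.6985 -0.3192  0.1161]
big_bottle_centre side 0.8 [326. 184.] atz [ 0.5482 -0.3808  0.059 ]
big_bottle_centre top 0.74 [365. 237.] atz [ 0.5484 -0.3682  0.059 ]
   tri [ 0.547  -0.3657  0.0712]
vial_centre side 0.58 [329. 233.] atz [ 0.5237 -0.2522  0.02  ]
bridge_pivot side 0.94 [248. 258.] atz [ 0.6446 -0.0175  0.165 ]
bridge_pivot top 0.8 [205. 189.] atz [ 0.6439 -0.0203  0.165 ]
   tri [ 0.645  -0.0199  0.1622]
bridge_knob side 0.7 [253. 180.] atz [ 0.6736 -0.1826  0.209 ]
bridge_knob
[... 700 characters left out ...]
[293. 316.] atz [ 0.5644 -0.0236  0.    ]
shaker top 0.68 [215. 234.] atz [ 0.5712 -0.0202  0.    ]
   tri [ 0.5673 -0.0208  0.0043]
{'t': 1.1, 'joints': array([-1.4425,  0.2066,  1.5415, -0.    ,  1.3935, -0.1505]), 'joint_velocities': array([-0.0007,  0.001 ,  0.0009,  0.0005, -0.0017, -0.0015]), 'joint_efforts': array([ -0.0002, -37.0895, -28.1765,   0.0697,   0.0275,  -0.    ]), 'tcp_pos': array([ 0.1582, -0.5528,  0.4047]), 'eef_rot': array([[ 0.9614,  0.2752, -0.    ],
       [ 0.2752, -0.9614,  0.    ],
       [-0.    , -0.    , -1.    ]]), 'force': array([ 0.0652, -0.3599,  0.5947]), 'torque': array([-0.0112, -0.0136,  0.0053]), 'finger_force': 0.0, 'finger_gap': 0.09398396605937588}
```

```bash
python3 -c "
import cv2
t=cv2.imread('pics/top.png')[100:310,150:430];s=cv2.imread('pics/side.png')[130:340,160:440]
import numpy as np
cv2.imwrite('pics/both.png',np.hstack([cv2.resize(t,None,fx=1.42,fy=1.42),cv2.resize(s,None,fx=1.42,fy=1.42)]))
cv2.imwrite('pics/t2.png',cv2.resize(t,None,fx=2.8,fy=2.8,interpolation=2))
cv2.imwrite('pics/s2.png',cv2.resize(s,None,fx=2.8,fy=2.8,interpolation=2))"
```

```text
(no output)
```

View pics/t2.png

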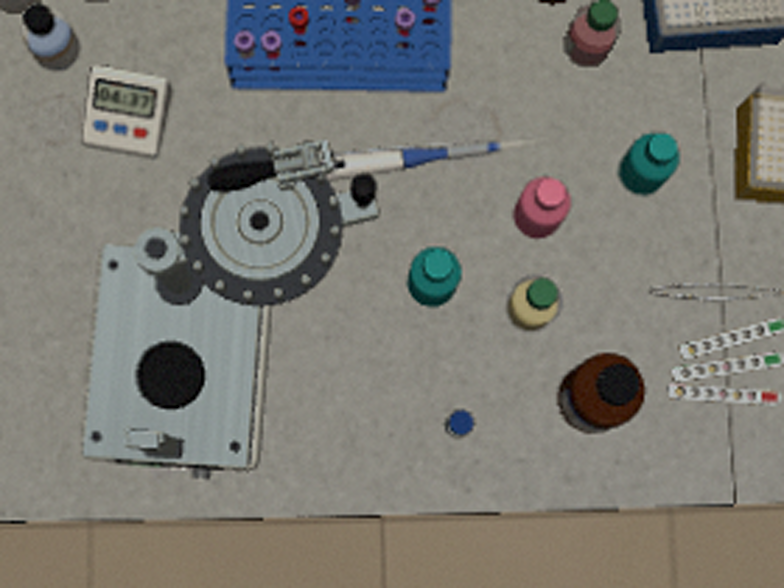

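View pics/s2.png

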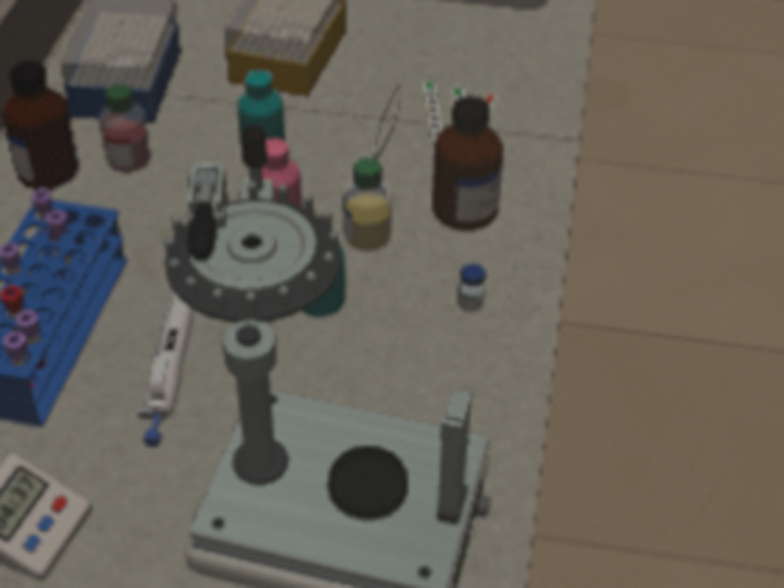

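The top crop shows the yellow, green-capped small bottle at (535,300) as the target. The pink and turquoise bottles are its look-alikes. The vial is at (460,422) and the big bottle at (605,390). The bridge is open, with its knob at (363,188) and its grip at (245,175). The side view agrees.

```bash
python3 -m inch '[[0.055,-0.011,0,0],[0.055,-0.011,0,0],[0.055,-0.011,0,0],[0.055,-0.011,0,0],[0.055,-0.011,0,0],[0.055,-0.011,0,0],[0.055,-0.011,0,0],[0.055,-0.011,0,0],[0.03,-0.01,0,0],[0,0,0,0]]' 0.2
cat > b.py <<'E'
from h import *
np.set_printoptions(precision=4,suppress=True)
st=arm.read_state(); w=arm.grab_frame("wrist"); save(w,"w1.png"); t=arm.grab_frame("top"); s=arm.grab_frame("side")
print(st["tcp_pos"],st["joints"],cam2world(w,st)[1])
for n,z in dict(bottle_centre=.041,big_bottle_centre=.059,vial_centre=.02).items():
  for nm,p in (("w",w),("t",t),("s",s)):
    for m in arm.mark_of(n,p)[:5]: print(n,nm,round(m["score"],2),px(m["point"]).round(),atz(p,m["point"],z,st))
for nm,p in (("w",w),("t",t)):
  for m in arm.outline_of("bottle_centre",p):
    r=m["region"]; P=p["frame"][r]; v,u=np.nonzero(r); 
    R,c=cam2world(p,st); d=p["depth"][r]
    uv=cv2.undistortPoints(np.c_[u,v].astype(float)[:,None],p["mtx"],p["dist_coeffs"])[:,0]
    X=c+(np.c_[uv,np.ones(len(uv))]*d[:,None])@R.T
    k=(d>0)&(X[:,2]>.079)&(X[:,2]<.09)
    if k.sum()>5: print(nm,round(m["score"],2),P.mean(0).round(),k.sum(),"cap top",X[k].mean(0),(X[k].min(0)+X[k].max(0))/2)
E
python3 b.py
```

```text
t: 2.35
tcp_pos: [0.5848, -0.3275, 0.4042]
eef_rot: [[0.96, 0.279, -0.0], [0.279, -0.96, 0.0], [-0.0, -0.0, -1.0]]
force: [-1.1, -0.7, 0.8]
finger_gap: 0.0753
finger_force: 0.0
[ 0.5848 -0.3275  0.4042] [-0.6395  0.407   1.2847  0.0002  1.4502  0.6487] [ 0.6494 -0.3077  0.3837]
bottle_centre w 0.96 [281. 157.] [ 0.6266 -0.3209  0.041 ]
bottle_centre w 0.94 [209. 116.] [ 0.6478 -0.2313  0.041 ]
bottle_centre w 0.59 [402.  79.] [ 0.7424 -0.4228  0.041 ]
bottle_centre w 0.58 [310.  91.] [ 0.7033 -0.3315  0.041 ]
bottle_centre t 0.9 [304. 193.] [ 0.6567 -0.2345  0.041 ]
bottle_centre t 0.74 [344. 174.] [ 0.7013 -0.332   0.041 ]
bottle_centre s 0.6 [291. 201.] [ 0.6258 -0.3233  0.041 ]
bottle_centre s 0.53 [253. 169.] [ 0.7453 -0.429   0.041 ]
bottle_centre s 0.4 [274. 219.] [ 0.6511 -0.2519  0.041 ]
big_bottle_centre w 0.86 [297. 241.] [ 0.5405 -0.3661  0.059 ]
big_bottle_centre t 0.71 [363. 237.] [ 0.549 -0.365  0.059]
big_bottle_centre s 0.92 [327. 184.] [ 0.546  -0.3787  0.059 ]
vial_centre w 0.78 [208. 215.] [ 0.5286 -0.2534  0.02  ]
vial_centre s 0.54 [328. 235.] [ 0.5238 -0.2453  0.02  ]
vial_centre s 0.47 [251. 212.] [ 0.7175 -0.2903  0.02  ]
w 0.85 [196. 108. 131.] 534 cap top [ 0.7062 -0.3294  0.0814] [ 0.7062 -0.3296  0.0813]
w 0.8 [142. 165. 123.] 440 cap top [ 0.6236 -0.3188  0.0813] [ 0.6234 -0.3187  0.0816]
w 0.76 [ 27. 133. 126.] 501 cap top [ 0.648  -0.2353  0.0814] [ 0.6479 -0.235   0.0814]
w 0.67 [ 20. 111. 105.] 548 cap top [ 0.7437 -0.4253  0.0813] [ 0.7441 -0.4257  0.0813]
t 0.67 [ 31. 105.  99.] 70 cap top [ 0.6472 -0.2361  0.0811] [ 0.6475 -0.2358  0.0821]
t 0.62 [155.  87. 100.] 57 cap top [ 0.7067 -0.3306  0.081 ] [ 0.7063 -0.331   0.0819]
```

```bash
python3 -m inch '[[0.04,0.0027,0,0],[0,0,0.046,0],[0,0,0.046,0],[0,0,0.046,0],[0,0,0.045,0],[0,0,0,0]]' && python3 -m inch '[[0,0,0,0],[0,0,0,0],[0,0,0,0],[0,0,0,0]]' 0.8 && python3 -m inch '[[0,0,-0.05,0],[0,0,-0.05,0],[0,0,-0.05,0],[0,0,-0.05,0],[0,0,0,0]]'
```

```text
t: 3.8
tcp_pos: [0.6203, -0.3194, 0.2162]
eef_rot: [[0.961, 0.275, -0.009], [0.275, -0.961, 0.006], [-0.007, -0.008, -1.0]]
force: [0.8, 0.4, -0.6]
finger_gap: 0.0753
finger_force: 0.0
t: 4.3
tcp_pos: [0.6228, -0.3211, 0.2235]
eef_rot: [[0.961, 0.275, 0.002], [0.275, -0.961, -0.001], [0.002, 0.002, -1.0]]
force: [-1.1, -0.6, 4.7]
finger_gap: 0.0427
finger_force: 30.0
t: 4.92
tcp_pos: [0.6231, -0.3214, 0.4288]
eef_rot: [[0.961, 0.275, 0.01], [0.275, -0.961, -0.007], [0.008, 0.01, -1.0]]
force: [-0.1, 0.0, -0.9]
finger_gap: 0.0423
finger_force: 30.0
```

```bash
python3 -m inch '[[-0.0085,-0.051,0,0],[-0.0085,-0.051,0,0],[-0.0085,-0.051,0,0],[-0.0085,-0.051,0,0],[-0.0085,-0.051,0,0],[-0.0085,-0.050,0,0],[0,0,0,0],[0,0,0,0]]'
cat > c.py <<'E'
from h import *
import sys
np.set_printoptions(precision=4,suppress=True)
st=arm.read_state(); w=arm.grab_frame("wrist"); save(w,sys.argv[1])
print(st["tcp_pos"],st["joints"],np.degrees(np.arctan2(st["eef_rot"][1,1],st["eef_rot"][0,1])))
Z=dict(nest=.052,bridge_pivot=.165,bridge_knob=.209,wheel_axis=.204,crank_hinge=.204,crank_grip=.204,shaker=0,bottle_centre=.093)
for n in sys.argv[2:]:
    for m in arm.mark_of(n,w)[:2]:
        print(n,round(m["score"],2),px(m["point"]).round(),atz(w,m["point"],Z[n],st),"depth",atd(w,m["point"],st))
E
python3 c.py w2.png nest bridge_pivot shaker wheel_axis crank_hinge crank_grip bridge_knob
```

```text
t: 5.92
tcp_pos: [0.4892, -0.0417, 0.4206]
eef_rot: [[0.961, 0.276, -0.001], [0.276, -0.961, -0.0], [-0.001, -0.0, -1.0]]
force: [-0.5, -0.2, -1.1]
finger_gap: 0.0421
finger_force: 30.0
[ 0.4892 -0.0417  0.4206] [-0.2614  0.0132  1.7216 -0.0006  1.408   1.0302] -74.00185658929101
nest 0.66 [273. 119.] [ 0.568  -0.0152  0.052 ] depth [ 0.568  -0.0152  0.0518]
bridge_pivot 0.69 [310.   5.] [ 0.6439 -0.0216  0.165 ] depth [ 0.637  -0.0217  0.1828]
shaker 0.58 [441. 206.] [ 0.5233 -0.2695  0.    ] depth [ 0.5262 -0.246   0.038 ]
shaker 0.56 [276. 124.] [ 0.5649 -0.0194  0.    ] depth [ 0.5635 -0.0198  0.0518]
```

View pics/w2.png

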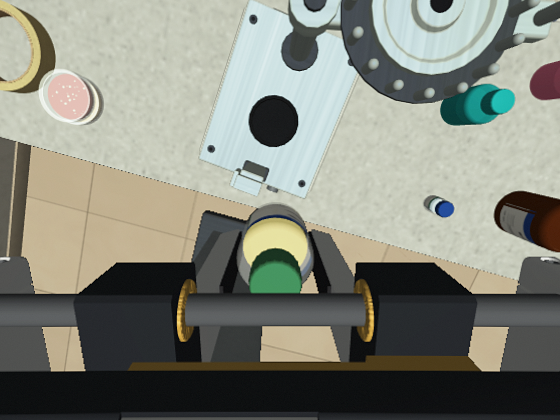

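The wrist image shows the nest disc at about (273,121), the column at (310,5), and the bottle in the fingers with its cap at (275,265). I'll fit these more precisely.

```bash
cat >> h.py <<'E'
def cloud(p,st=None):
    v,u=np.mgrid[:420,:560]; uv=cv2.undistortPoints(np.c_[u.ravel(),v.ravel()].astype(float)[:,None],p["mtx"],p["dist_coeffs"])[:,0]
    R,c=cam2world(p,st); X=c+(np.c_[uv,np.ones(len(uv))]*p["depth"].reshape(-1,1))@R.T
    X[p["depth"].ravel()<=0]=np.nan; return X.reshape(420,560,3)
def circ(P):
    P=P[:,:2].astype(np.float32); c,r=cv2.minEnclosingCircle(P); return np.array(c),r,P.mean(0),len(P)
E
python3 - <<'E'
from h import *
np.set_printoptions(precision=4,suppress=True)
st=arm.read_state(); w=arm.grab_frame("wrist"); X=cloud(w,st); g=w["frame"].max(2)
v,u=np.mgrid[:420,:560]
near=(np.hypot(u-273,v-121)<40)&(g<70)
for lo,hi in ((.045,.058),(.058,.07)):
    k=near&(X[...,2]>lo)&(X[...,2]<hi); print(lo,circ(X[k]), np.median(X[k][:,2]))
t=arm.grab_frame("top"); Xt=cloud(t); gt=t["frame"].max(2)
k=(np.hypot(u-212,v-232)<20)&(gt<60); print("top",circ(Xt[k]),np.median(Xt[k][:,2]))
plat=(abs(X[...,2]-.05)<.006)&(v<200)&(u>190)&(u<370)&(g>120)
r=cv2.minAreaRect((X[plat][:,:2]*1000).astype(np.float32)); print("plat",r)
cap=(v>240)&(v<295)&(abs(u-275)<30)&(w["frame"][...,1]>w["frame"][...,0]+30); print("cap",circ(X[cap]),np.nanmedian(X[cap][:,2]))
b=(v>200)&(v<300)&(abs(u-275)<45); print(np.nanpercentile(X[cap][:,2],[5,50,95]),st["tcp_pos"])
E
```

```text
0.045 (array([ 0.5641, -0.0168]), 0.026359640061855316, array([ 0.5664, -0.0154], dtype=float32), 1492) 0.051486025486385256
0.058 (array([ 0.5655, -0.0161]), 0.027027616277337074, array([ 0.5659, -0.0174], dtype=float32), 452) 0.06322480129451094
top (array([ 0.5365, -0.0578]), 0.0696335881948471, array([ 0.5007, -0.0981], dtype=float32), 282) 0.579762121905147
plat ((583.56201171875, -17.63287353515625), (137.06951904296875, 177.89222717285156), 85.0173110961914)
cap (array([ 0.4974, -0.0389]), 0.015966609120368958, array([nan, nan], dtype=float32), 2209) 0.2788519048629954
[0.2562 0.2789 0.2802] [ 0.4896 -0.0422  0.4215]
```

```bash
python3 - <<'E'
from h import *
np.set_printoptions(precision=4,suppress=True)
st=arm.read_state(); w=arm.grab_frame("wrist"); X=cloud(w,st); f=w["frame"].astype(int); g=f.max(2); v,u=np.mgrid[:420,:560]
cap=(v>240)&(abs(u-275)<32)&(f[...,1]>f[...,0]+30)&(X[...,2]>.2765); print("cap",circ(X[cap]),"tcp",st["tcp_pos"],v[cap].min(),v[cap].max())
ring=(np.hypot(u-273,v-121)<40)&(g<80)&(X[...,2]>.0615)&(X[...,2]<.066); P=X[ring][:,:2]
print("ring",circ(X[ring]))
# radial fit of outer edge
c=P.mean(0)
for _ in range(5):
    a=np.arctan2(*(P-c).T[::-1]); r=np.hypot(*(P-c).T); E=np.array([P[(a>t)&(a<=t+.2618)][np.argmax(r[(a>t)&(a<=t+.2618)])] for t in np.arange(-np.pi,np.pi-.01,.2618) if ((a>t)&(a<=t+.2618)).any()])
    A=np.c_[2*E,np.ones(len(E))]; s=np.linalg.lstsq(A,(E**2).sum(1),rcond=None)[0]; c=s[:2]
print("outer",c,np.sqrt(s[2]+c@c),len(E))
col=(X[...,2]>.172)&(v<60)&(u>270)&(u<336); print("col",circ(X[col]),np.median(X[col][:,2]))
t=arm.grab_frame("top"); X=cloud(t); g=t["frame"].max(2)
ring=(np.hypot(u-212,v-232)<20)&(g<80)&(X[...,2]>.045)&(X[...,2]<.07); print("top",circ(X[ring]),np.median(X[ring][:,2]))
E
```

```text
cap (array([ 0.4903, -0.0406]), 0.012157727032899857, array([ 0.4936, -0.0396], dtype=float32), 1439) tcp [ 0.4895 -0.042   0.4216] 260 292
ring (array([ 0.5656, -0.016 ]), 0.026942327618598938, array([ 0.5662, -0.017 ], dtype=float32), 430)
outer [ 0.5656 -0.016 ] 0.026598158159371884 24
col (array([ 0.639 , -0.0237]), 0.017552489414811134, array([ 0.6356, -0.0244], dtype=float32), 1304) 0.17752278642093072
top (array([ 0.5909, -0.0146]), 9.999999747378752e-05, array([ 0.5909, -0.0146], dtype=float32), 1) 0.06149525526555988
```

```bash
python3 -m inch '[[0.0397,-0.0015,0,0],[0.0397,-0.0015,0,0],[0,0,0,0.167],[0,0,0,0.167],[0,0,0,0.167],[0,0,0,0.167],[0,0,0,0.166],[0,0,0,0.166],[0,0,0,0],[0,0,0,0]]' && python3 - <<'E'
from h import *
np.set_printoptions(precision=4,suppress=True)
st=arm.read_state(); w=arm.grab_frame("wrist"); save(w,"w3.png"); X=cloud(w,st); f=w["frame"].astype(int);v,u=np.mgrid[:420,:560]
cap=(v>240)&(abs(u-275)<32)&(f[...,1]>f[...,0]+30)&(X[...,2]>.2765); print("cap",circ(X[cap]),"tcp",st["tcp_pos"],st["joints"])
E
```

```text
t: 7.78
tcp_pos: [0.5649, -0.0169, 0.4216]
eef_rot: [[0.753, -0.658, -0.0], [-0.658, -0.753, 0.0], [-0.0, -0.0, -1.0]]
force: [-0.3, -0.8, -1.5]
finger_gap: 0.0427
finger_force: 30.0
cap (array([ 0.5655, -0.0172]), 0.012127642519772053, array([ 0.5679, -0.0192], dtype=float32), 1435) tcp [ 0.5649 -0.0169  0.4216] [-0.183   0.1727  1.5459  0.      1.423   2.1066]
```

```bash
python3 -m inch '[[-0.0004,-0.0004,0.04,0],[0,0,0.04,0],[0,0,0.03,0],[0,0,0.015,0],[0,0,0,0],[0,0,0,0]]' && python3 -m inch '[[0,0,0.006,0],[0,0,0.006,0],[0,0,0.006,0],[0,0,0,0],[0,0,0,0]]'
```

```text
t: 8.57
tcp_pos: [0.5656, -0.0165, 0.2982]
eef_rot: [[0.751, -0.66, 0.003], [-0.66, -0.751, -0.001], [0.003, -0.002, -1.0]]
force: [0.4, 0.2, -0.3]
finger_gap: 0.0428
finger_force: 30.0
t: 9.2
tcp_pos: [0.5648, -0.0163, 0.2786]
eef_rot: [[0.751, -0.66, -0.0], [-0.66, -0.751, 0.0], [-0.0, 0.0, -1.0]]
force: [0.5, -0.3, -1.5]
finger_gap: 0.0428
finger_force: 30.0
```

```bash
python3 -m inch '[[0,0,0.0025,0],[0,0,0,0],[0,0,0,0]]';  python3 -m inch '[[0,0,0.0025,0],[0,0,0,0],[0,0,0,0]]'
```

```text
t: 9.57
tcp_pos: [0.5648, -0.0163, 0.2762]
eef_rot: [[0.751, -0.66, -0.0], [-0.66, -0.751, 0.0], [-0.0, 0.0, -1.0]]
force: [-1.0, -0.5, -1.3]
finger_gap: 0.0425
finger_force: 30.0
t: 9.95
tcp_pos: [0.5651, -0.0163, 0.2755]
eef_rot: [[0.751, -0.66, 0.001], [-0.66, -0.751, -0.0], [0.001, -0.0, -1.0]]
force: [-3.4, 0.5, 7.6]
finger_gap: 0.0427
finger_force: 30.0
```

```bash
python3 -m inch '[[0,0,0,0],[0,0,0,0],[0,0,0,0],[0,0,0,0]]' 0.25;  python3 -m inch '[[0,0,-0.05,0],[0,0,-0.05,0],[0,0,-0.05,0],[0,0,0,-0.18],[0,0,0,-0.18],[0,0,0,-0.18],[0,0,0,-0.18],[0,0,0,-0.18],[0,0,0,0],[0,0,0,0]]'
cat > d.py <<'E'
from h import *
import sys
np.set_printoptions(precision=4,suppress=True)
st=arm.read_state(); print(st["tcp_pos"],st["joints"]); P={}
for c in ("wrist","side","top"): P[c]=arm.grab_frame(c); save(P[c],sys.argv[1]+c+".png")
Z=dict(nest=.052,bridge_pivot=.165,bridge_knob=.209,wheel_axis=.204,crank_hinge=.204,crank_grip=.204,shaker=0,bottle_centre=.093)
for n in sys.argv[2:]:
  for c in P:
    for m in arm.mark_of(n,P[c])[:1]: print(n,c,round(m["score"],2),px(m["point"]).round(),atz(P[c],m["point"],Z[n],st))
E
python3 d.py e bottle_centre bridge_pivot bridge_knob wheel_axis crank_hinge crank_grip
```

```text
t: 10.45
tcp_pos: [0.5648, -0.0164, 0.2734]
eef_rot: [[0.751, -0.66, -0.0], [-0.66, -0.751, 0.0], [-0.0, 0.0, -1.0]]
force: [-0.1, -0.1, -0.3]
finger_gap: 0.0701
finger_force: 0.0
t: 11.7
tcp_pos: [0.5648, -0.0164, 0.4235]
eef_rot: [[0.984, 0.175, -0.0], [0.175, -0.984, 0.0], [-0.0, -0.0, -1.0]]
force: [-0.4, 0.1, -0.1]
finger_gap: 0.0705
finger_force: 0.0
[ 0.5648 -0.0164  0.4235] [-0.1821  0.1713  1.5437 -0.      1.4269  1.2124]
bottle_centre wrist 0.92 [278. 199.] [ 0.5643 -0.0181  0.093 ]
bottle_centre side 0.84 [253. 166.] [ 0.7284 -0.3728  0.093 ]
bottle_centre top 0.92 [383. 156.] [ 0.7296 -0.4142  0.093 ]
bridge_pivot wrist 0.87 [303. 123.] [ 0.6428 -0.0233  0.165 ]
bridge_pivot side 0.97 [249. 254.] [ 0.6465 -0.0269  0.165 ]
bridge_pivot top 0.64 [207. 191.] [ 0.64   -0.0262  0.165 ]
bridge_knob side 0.74 [250. 184.] [ 0.676  -0.1678  0.209 ]
bridge_knob top 0.68 [279. 167.] [ 0.6754 -0.1747  0.209 ]
wheel_axis wrist 0.97 [432. 114.] [ 0.6607 -0.1     0.204 ]
wheel_axis side 0.88 [250. 212.] [ 0.6592 -0.0952  0.204 ]
wheel_axis top 0.74 [242. 176.] [ 0.6599 -0.1001  0.204 ]
crank_hinge wrist 0.9 [511.  56.] [ 0.7017 -0.1372  0.204 ]
crank_hinge side 0.52 [227. 194.] [ 0.7137 -0.1357  0.204 ]
crank_hinge top 0.84 [261. 159.] [ 0.6947 -0.1397  0.204 ]
crank_grip wrist 0.96 [418.  64.] [ 0.6875 -0.0829  0.204 ]
crank_grip side 0.51 [234. 213.] [ 0.6865 -0.0864  0.204 ]
crank_grip top 0.58 [233. 161.] [ 0.693  -0.0822  0.204 ]
```

View pics/ewrist.png

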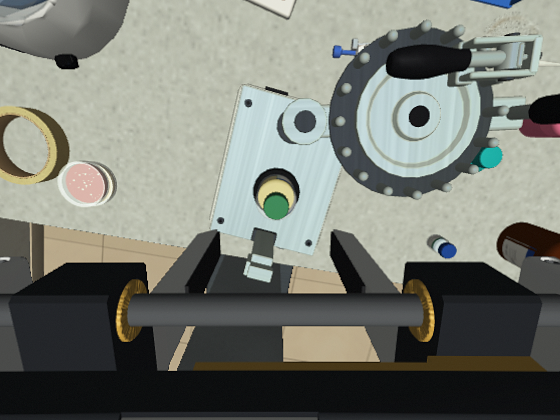

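The wrist image shows the bottle seated in the nest at (277,190). The column is at (303,123), the wheel axis at (418,117), the grip at (428,62), and the knob at the right edge.

```bash
python3 -m inch '[[0,0,-0.025,0],[0.0276,0.0583,0,0],[0.0276,0.0583,0,0],[0.0276,0.0583,0,0],[0,0,0,-0.18],[0,0,0,-0.18],[0,0,0,-0.18],[0,0,0,-0.18],[0,0,0,-0.18],[0,0,0,-0.18]]';  python3 -m inch '[[0,0,0,-0.18],[0,0,0,-0.18],[0,0,0,-0.18],[0,0,0,0],[0,0,0,0]]'; python3 d.py f bridge_knob
python3 - <<'E'
from h import *
st=arm.read_state(); w=arm.grab_frame("wrist"); X=cloud(w,st); k=(X[...,2]>.215)&(X[...,2]<.23)&(w["frame"].max(2)<90)
n,l,s,c=cv2.connectedComponentsWithStats(k.astype(np.uint8))
for i in range(1,n):
    if s[i,4]>30: print(s[i],c[i].round(),circ(X[l==i]))
E
```

```text
t: 14.0
tcp_pos: [0.6739, -0.1689, 0.4485]
eef_rot: [[0.301, 0.954, -0.0], [0.954, -0.301, 0.0], [0.0, -0.0, -1.0]]
force: [-0.3, -0.2, -0.2]
finger_gap: 0.0703
finger_force: 0.0
t: 14.62
tcp_pos: [0.6739, -0.1689, 0.4486]
eef_rot: [[-0.224, 0.975, -0.0], [0.975, 0.224, 0.0], [0.0, -0.0, -1.0]]
force: [-0.4, -0.5, 0.6]
finger_gap: 0.0703
finger_force: 0.0
[ 0.6739 -0.1689  0.4486] [-0.3699  0.4351  1.1557  0.      1.5508 -0.5954]
bridge_knob wrist 0.9 [277. 235.] [ 0.6765 -0.1761  0.209 ]
bridge_knob side 0.95 [250. 182.] [ 0.6786 -0.1743  0.209 ]
[266 225  24  24 445] [277. 237.] (array([ 0.67637712, -0.17362249]), 0.008885632269084454, array([ 0.6761007, -0.1727429], dtype=float32), 445)
```

View pics/fwrist.png

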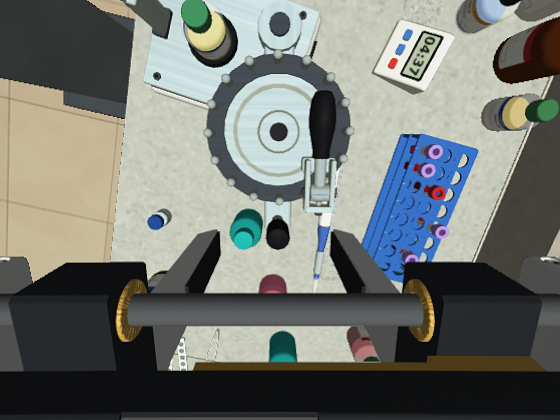

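The image shows the knob at (277,237), with the hinge lug at (320,190) off to the side and clear of the fingers.

```bash
python3 -m inch '[[-0.0051,0.0014,0,0],[0,0,0.027,0],[0,0,0.0265,0],[0,0,0,0]]' 0.55;  python3 -m inch '[[0,0,0,0],[0,0,0,0],[0,0,0,0]]' 0.9; python3 -m inch '[[0.0025,-0.0277,0,0.18],[0.0025,-0.0277,0,0.18],[0.0025,-0.0277,0,0.18]]'
```

```text
t: 15.48
tcp_pos: [0.6758, -0.1735, 0.3919]
eef_rot: [[-0.226, 0.974, -0.006], [0.974, 0.226, 0.002], [0.003, -0.005, -1.0]]
force: [1.1, -0.9, -0.2]
finger_gap: 0.0425
finger_force: 0.0
t: 15.85
tcp_pos: [0.6767, -0.1736, 0.3968]
eef_rot: [[-0.226, 0.974, 0.002], [0.974, 0.226, -0.001], [-0.002, 0.002, -1.0]]
force: [0.2, 0.8, 2.1]
finger_gap: 0.0174
finger_force: 30.0
t: 16.23
tcp_pos: [0.5941, -0.1696, 0.3968]
eef_rot: [[0.313, 0.95, 0.005], [0.95, -0.313, 0.001], [0.002, 0.005, -1.0]]
force: [3.6, 5.3, 2.2]
finger_gap: 0.0176
finger_force: 30.0
```

```bash
python3 -m inch '[[0.0025,-0.0277,0,0.18],[0.0025,-0.0277,0,0.18],[0.0025,-0.0277,0,0.18],[0.0025,-0.0277,0,0.18],[0.0025,-0.0277,0,0.18],[0.0025,-0.0277,0,0.18],[0,0,0,0]]';  python3 -m inch '[[0.0015,-0.02,0,0.13],[0,0,0,0]]'; python3 -m inch '[[0,-0.006,0,0.03],[0,0,0,0]]'
```

```text
t: 17.1
tcp_pos: [0.4907, -0.0483, 0.3968]
eef_rot: [[0.984, 0.179, 0.011], [0.179, -0.984, 0.002], [0.011, 0.0, -1.0]]
force: [8.9, 2.1, -4.3]
finger_gap: 0.0175
finger_force: 30.0
t: 17.35
tcp_pos: [0.4889, -0.0292, 0.3968]
eef_rot: [[0.999, 0.049, 0.01], [0.049, -0.999, 0.001], [0.01, -0.0, -1.0]]
force: [9.2, 2.0, -5.5]
finger_gap: 0.0174
finger_force: 30.0
t: 17.6
tcp_pos: [0.4888, -0.0242, 0.3968]
eef_rot: [[1.0, 0.019, 0.01], [0.019, -1.0, -0.001], [0.01, 0.001, -1.0]]
force: [9.3, 0.2, -4.0]
finger_gap: 0.0177
finger_force: 30.0
```

```bash
python3 -m inch '[[0,-0.007,0,0.045],[0,-0.004,0,0.02],[0,0,0,0]]'; python3 -m inch '[[0,-0.004,0,0.02],[0,0,0,0]]';python3 -m inch '[[0,-0.003,0,0],[0,0,0,0]]'
```

```text
t: 17.98
tcp_pos: [0.489, -0.0137, 0.3968]
eef_rot: [[0.999, -0.047, 0.011], [-0.047, -0.999, -0.002], [0.011, 0.001, -1.0]]
force: [10.1, -0.9, -5.2]
finger_gap: 0.0172
finger_force: 30.0
t: 18.23
tcp_pos: [0.4892, -0.0101, 0.3968]
eef_rot: [[0.998, -0.067, 0.011], [-0.067, -0.998, -0.003], [0.011, 0.002, -1.0]]
force: [8.9, -2.3, -5.3]
finger_gap: 0.0172
finger_force: 30.0
t: 18.48
tcp_pos: [0.4894, -0.0089, 0.3968]
eef_rot: [[0.998, -0.067, 0.01], [-0.067, -0.998, -0.009], [0.011, 0.008, -1.0]]
force: [8.8, -10.8, -5.4]
finger_gap: 0.0173
finger_force: 30.0
```

```bash
python3 -m inch '[[0,0,0,0],[0,0,0,0],[0,0,-0.05,0],[0,0,-0.02,0],[0,0,0,0],[0,0,0,0]]' 0.55; python3 d.py g bridge_pivot bridge_knob wheel_axis crank_hinge crank_grip
```

```text
t: 19.23
tcp_pos: [0.4867, -0.0061, 0.4639]
eef_rot: [[0.998, -0.066, -0.002], [-0.066, -0.998, 0.001], [-0.002, -0.0, -1.0]]
force: [-0.2, -0.1, -0.4]
finger_gap: 0.0421
finger_force: 0.0
[ 0.4867 -0.0061  0.4639] [-0.1906 -0.0261  1.6713  0.0002  1.4986  1.4461]
bridge_pivot wrist 0.71 [284.  21.] [ 0.6441 -0.0227  0.165 ]
bridge_pivot side 0.66 [248. 255.] [ 0.6473 -0.0245  0.165 ]
bridge_pivot top 0.56 [208. 189.] [ 0.6453 -0.027   0.165 ]
bridge_knob wrist 0.76 [277. 215.] [ 0.4884 -0.0071  0.209 ]
bridge_knob side 0.83 [336. 258.] [ 0.4886 -0.0051  0.209 ]
bridge_knob top 0.61 [198. 266.] [ 0.4837 -0.0154  0.209 ]
wheel_axis wrist 0.85 [281. 117.] [ 0.5656 -0.0147  0.204 ]
wheel_axis side 0.68 [292. 248.] [ 0.5651 -0.0181  0.204 ]
wheel_axis top 0.93 [200. 225.] [ 0.5644 -0.0177  0.204 ]
crank_hinge wrist 0.91 [321. 178.] [ 0.5158 -0.0445  0.204 ]
crank_hinge side 0.55 [316. 239.] [ 0.5284 -0.0463  0.204 ]
crank_hinge top 0.63 [216. 249.] [ 0.5174 -0.0485  0.204 ]
crank_grip wrist 0.6 [323. 105.] [ 0.5719 -0.0477  0.204 ]
crank_grip side 0.63 [290. 233.] [ 0.5751 -0.0548  0.204 ]
crank_grip top 0.47 [216. 216.] [ 0.5808 -0.0488  0.204 ]
```

View pics/gwrist.png

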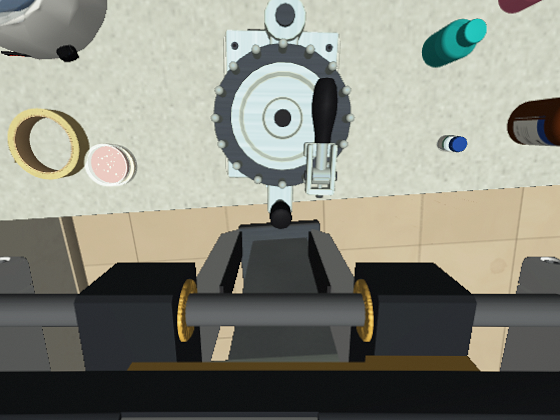

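The bridge is closed: column (284,15), wheel axis (282,118) and knob (281,215) are in line. The folded grip spans (325,80) to (322,140), with the hinge at (320,178). I'll fit the grip's axis.

```bash
cat > grip.py <<'E'
from h import *
np.set_printoptions(precision=4,suppress=True)
st=arm.read_state(); w=arm.grab_frame("wrist"); X=cloud(w,st); k=(X[...,2]>.196)&(X[...,2]<.225)&(w["frame"].max(2)<90)
k=cv2.morphologyEx(k.astype(np.uint8),cv2.MORPH_OPEN,np.ones((3,3),np.uint8))
n,l,s,c=cv2.connectedComponentsWithStats(k)
for i in range(1,n):
    if s[i,4]>200:
        P=X[l==i]; r=cv2.minAreaRect((P[:,:2]*1000).astype(np.float32)); d=np.linalg.svd(P[:,:2]-P[:,:2].mean(0),full_matrices=False)[2][0]
        print(s[i],c[i].round(),"rect",r,"dir",np.degrees(np.arctan2(d[1],d[0])),"top z",np.percentile(P[:,2],[50,98]),P.mean(0))
k=(abs(X[...,2]-.188)<.004)&(np.hypot(X[...,0]-.565,X[...,1]+.016)<.06)&(w["frame"].min(2)>110)
print("disc",circ(X[k]))
E
python3 grip.py
```

```text
[ 311   80   25   65 1317] [323. 111.] rect ((567.434326171875, -48.15395736694336), (19.032121658325195, 47.17658233642578), 89.7103271484375) dir 175.63580354745477 top z [0.2105 0.2135] [ 0.5688 -0.0471  0.2102]
[270 202  21  27 472] [280. 216.] rect ((490.1602783203125, -9.606501579284668), (16.41693115234375, 16.328163146972656), 82.47000122070312) dir -175.1851459401151 top z [0.2219 0.2235] [ 0.4916 -0.0096  0.2192]
disc (array([ 0.5657, -0.016 ]), 0.05821917578577995, array([ 0.5692, -0.008 ], dtype=float32), 4397)
```

```bash
python3 -m inch '[[0.0432,0.0184,0,0],[0.0432,0.0183,0,0],[0,0,0,0.01],[0,0,0.03,0],[0,0,0.025,0],[0,0,0.01,0],[0,0,0,0],[0,0,0,0]]' 0.68
```

```text
t: 21.18
tcp_pos: [0.5712, -0.0486, 0.4017]
eef_rot: [[0.997, -0.076, 0.002], [-0.076, -0.997, -0.001], [0.002, 0.0, -1.0]]
force: [-0.2, 0.3, 0.2]
finger_gap: 0.0299
finger_force: 0.0
```

```bash
python3 -m inch '[[0,0,0,0],[0,0,0,0],[0,0,0,0]]' 0.9; python3 -m inch '[[-0.0011,0,-0.0107,0],[-0.0032,0,-0.0103,0],[0,0,0,0]]'
```

```text
t: 21.55
tcp_pos: [0.5713, -0.0491, 0.4012]
eef_rot: [[0.997, -0.076, 0.002], [-0.076, -0.997, -0.001], [0.002, 0.001, -1.0]]
force: [0.1, -2.0, 2.2]
finger_gap: 0.0182
finger_force: 30.0
t: 21.92
tcp_pos: [0.5665, -0.0486, 0.4224]
eef_rot: [[0.997, -0.076, 0.001], [-0.076, -0.997, -0.001], [0.001, 0.001, -1.0]]
force: [1.2, -3.6, 0.9]
finger_gap: 0.0159
finger_force: 29.0
```

```bash
python3 -m inch '[[0.0032,0,0.0103,0],[0.0011,0,0.0107,0],[0,0,0,0]]'; python3 -m inch '[[0,0,0,0],[0,0,0,0],[0,0,0.0045,0],[0,0,0,0],[0,0,0,0]]' 0.68; python3 -m inch '[[0,0,0,0],[0,0,0,0],[0,0,0,0]]' 0.9
```

```text
t: 22.3
tcp_pos: [0.5722, -0.0486, 0.4075]
eef_rot: [[0.997, -0.075, 0.008], [-0.075, -0.997, -0.001], [0.008, 0.001, -1.0]]
force: [-7.3, 0.6, 27.5]
finger_gap: 0.0096
finger_force: 18.9
t: 22.92
tcp_pos: [0.5707, -0.0486, 0.3944]
eef_rot: [[0.997, -0.076, -0.002], [-0.076, -0.997, 0.001], [-0.002, -0.001, -1.0]]
force: [-0.3, -0.2, 0.4]
finger_gap: 0.0304
finger_force: 0.0
t: 23.3
tcp_pos: [0.5709, -0.0487, 0.3956]
eef_rot: [[0.997, -0.076, -0.0], [-0.076, -0.997, 0.0], [-0.0, -0.0, -1.0]]
force: [0.4, 0.5, -0.8]
finger_gap: 0.0186
finger_force: 30.0
```

```bash
python3 -m inch '[[-0.0011,0,-0.0107,0],[-0.0032,0,-0.0103,0],[0,0,0,0]]'
```

```text
t: 23.68
tcp_pos: [0.566, -0.0484, 0.4174]
eef_rot: [[0.997, -0.076, -0.002], [-0.076, -0.997, -0.001], [-0.002, 0.001, -1.0]]
force: [-2.8, -1.5, -1.6]
finger_gap: 0.0186
finger_force: 30.0
```

Holding now; continue the arc.

```bash
python3 -m inch '[[-0.0052,0,-0.0095,0],[-0.0069,0,-0.0083,0],[-0.0084,0,-0.0067,0],[0,0,0,0]]'; python3 -m inch '[[-0.0096,0,-0.0049,0],[-0.0104,0,-0.0029,0],[-0.0092,0,-0.0008,0],[-0.003,0,0,0],[0,0,0,0]]'; python3 d.py i crank_hinge crank_grip wheel_axis
```

```text
t: 24.18
tcp_pos: [0.5456, -0.0472, 0.4419]
eef_rot: [[0.997, -0.077, 0.0], [-0.077, -0.997, -0.002], [0.0, 0.002, -1.0]]
force: [-2.2, -3.7, -2.0]
finger_gap: 0.0177
finger_force: 30.0
t: 24.8
tcp_pos: [0.514, -0.044, 0.4504]
eef_rot: [[0.997, -0.076, 0.001], [-0.076, -0.997, 0.0], [0.001, -0.001, -1.0]]
force: [-0.1, -0.1, 0.4]
finger_gap: 0.0092
finger_force: 0.0
[ 0.514  -0.044   0.4504] [-0.2535  0.0461  1.6261  0.0009  1.4681  1.3931]
crank_hinge side 0.59 [320. 243.] [ 0.5201 -0.0386  0.204 ]
crank_grip wrist 0.73 [275. 217.] [ 0.5179 -0.043   0.204 ]
crank_grip side 0.55 [310. 216.] [ 0.5483 -0.1031  0.204 ]
wheel_axis wrist 0.88 [235. 158.] [ 0.5664 -0.0167  0.204 ]
wheel_axis side 0.64 [291. 250.] [ 0.5669 -0.0137  0.204 ]
```

View pics/iside.png

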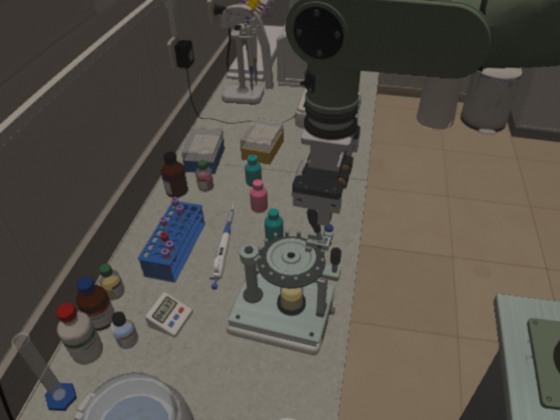

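The side view shows the handle at (315,225), standing near upright just below the fingers. The fingers have slipped off, so I'll measure its lean.

```bash
python3 - <<'E'
from h import *
np.set_printoptions(precision=4,suppress=True)
st=arm.read_state(); print(st["finger_gap"],st["tcp_pos"])
for c in ("side","wrist"):
    p=arm.grab_frame(c); X=cloud(p,st); save(p,"j"+c+".png")
    d=(X[...,2]>.212)&(X[...,2]<.29)&(np.hypot(X[...,0]-.525,X[...,1]+.045)<.05)&(p["frame"].max(2)<70)
    for z in np.arange(.212,.29,.008):
        k=d&(X[...,2]>=z)&(X[...,2]<z+.008)
        if k.any(): print(c,round(z,3),k.sum(),X[k].mean(0),X[k][:,0].min(),X[k][:,0].max())
a=cv2.imread("pics/jside.png")[170:270,260:380]; b=cv2.imread("pics/jwrist.png")[130:330,180:380]
cv2.imwrite("pics/j.png",np.hstack([cv2.resize(a,(480,400),interpolation=2),cv2.resize(b,(320,400))[:, :320]]))
E
```

```text
0.009703846542429194 [ 0.5142 -0.0444  0.4497]
side 0.212 20 [ 0.5163 -0.0321  0.2167] 0.49589994300458834 0.5264242601416242
side 0.22 42 [ 0.5026 -0.0204  0.2222] 0.48722087941371434 0.5282885919298562
side 0.228 22 [ 0.5255 -0.0407  0.2321] 0.5202207195252561 0.5321260526464915
side 0.236 25 [ 0.5273 -0.0394  0.2405] 0.521671268362554 0.5353761679092022
side 0.244 21 [ 0.5289 -0.0386  0.2478] 0.5066817174778719 0.5371942671795897
side 0.252 46 [ 0.5272 -0.0364  0.2568] 0.5056604172303992 0.5409734863687843
side 0.26 76 [ 0.5234 -0.0338  0.2639] 0.505804296606147 0.5411302916943715
side 0.268 91 [ 0.5257 -0.0354  0.2716] 0.5060394696133855 0.5416413862196103
side 0.276 50 [ 0.5157 -0.0284  0.2797] 0.5062291917391206 0.5331521215209827
side 0.284 26 [ 0.5162 -0.0277  0.2865] 0.5071861383219602 0.5252138871279315
wrist 0.212 65 [ 0.4971 -0.0111  0.2162] 0.4948079978681715 0.49848079913596716
wrist 0.22 119 [ 0.4946 -0.0105  0.2219] 0.4906984664960095 0.49834774753019856
wrist 0.252 81 [ 0.5198 -0.0443  0.2559] 0.5058105844433144 0.5409538469903681
wrist 0.26 134 [ 0.5335 -0.0452  0.2646] 0.5207562255672157 0.5419479774681977
wrist 0.268 689 [ 0.534  -0.0448  0.2732] 0.5135040032423136 0.5419455201706289
wrist 0.276 125 [ 0.5216 -0.0433  0.2781] 0.5046862936977687 0.5368762580950891
wrist 0.284 32 [ 0.522  -0.0426  0.2872] 0.5207431750585892 0.5242712503485936
```

View pics/j.png

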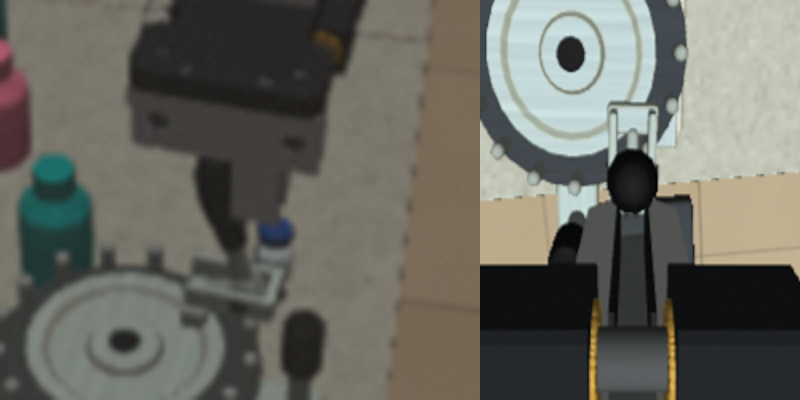

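The handle leans about 14° toward +x, with its grip resting against the front of the closed fingers. I'll back off and open.

```bash
python3 -m inch '[[-0.02,0,0,0],[-0.01,0,0,0],[0,0,0,0],[0,0,0,0]]' 0.6; cat > up.py <<'E'
from h import *
np.set_printoptions(precision=4,suppress=True)
import sys
cx,cy=map(float,sys.argv[1:3])
st=arm.read_state(); print(st["tcp_pos"])
p=arm.grab_frame("wrist"); X=cloud(p,st)
d=(X[...,2]>.232)&(X[...,2]<.29)&(np.hypot(X[...,0]-cx,X[...,1]-cy)<.04)&(p["frame"].max(2)<70)
n,l,s,c=cv2.connectedComponentsWithStats(d.astype(np.uint8))
for i in range(1,n):
    if s[i,4]>60:
        P=X[l==i]; T=P[P[:,2]>np.percentile(P[:,2],95)-.006]; print(c[i].round(),s[i,4],"top",circ(T),np.percentile(P[:,2],95),P.min(0),P.max(0))
E
python3 up.py .52 -.045
```

```text
t: 26.0
tcp_pos: [0.4845, -0.0421, 0.45]
eef_rot: [[0.997, -0.076, 0.001], [-0.076, -0.997, -0.0], [0.001, 0.0, -1.0]]
force: [0.6, 0.6, -0.4]
finger_gap: 0.0379
finger_force: 0.0
[ 0.4845 -0.0421  0.45  ]
[275. 173.] 864 top (array([ 0.532 , -0.0445]), 0.008294421248137951, array([ 0.5324, -0.0446], dtype=float32), 694) 0.2763499379680035 [ 0.5205 -0.0539  0.2575] [ 0.54   -0.0346  0.2775]
[241. 246.] 154 top (array([ 0.4909, -0.0225]), 0.0031427941285073757, array([ 0.4919, -0.0225], dtype=float32), 38) 0.28837575035257235 [ 0.487  -0.0231  0.2497] [ 0.4942 -0.0214  0.2892]
[308. 248.] 186 top (array([ 0.4869, -0.0607]), 0.004286834038794041, array([ 0.4881, -0.0604], dtype=float32), 49) 0.28858825104034935 [ 0.4828 -0.0618  0.2494] [ 0.4913 -0.0596  0.2899]
```

```bash
python3 -m inch '[[0.0217,0,0.004,0],[0.0217,-0.0007,0.004,0],[0,0,0,0]]'; python3 -m inch '[[0,0,0,0],[0,0,0,0],[0,0,0,0]]' 0.9;  python3 -m inch '[[-0.005,0,-0.0005,0],[-0.005,0,-0.0003,0],[-0.003,0,0,0],[0,0,0,0]]'; python3 up.py .52 -.045
```

```text
t: 26.42
tcp_pos: [0.5285, -0.0449, 0.4411]
eef_rot: [[0.997, -0.076, -0.001], [-0.076, -0.997, 0.0], [-0.001, -0.0, -1.0]]
force: [-1.2, -0.2, -0.4]
finger_gap: 0.0374
finger_force: 0.0
t: 26.8
tcp_pos: [0.5271, -0.0449, 0.442]
eef_rot: [[0.997, -0.076, -0.0], [-0.076, -0.997, -0.001], [-0.0, 0.001, -1.0]]
force: [-1.1, -0.6, -0.3]
finger_gap: 0.0183
finger_force: 30.0
t: 27.3
tcp_pos: [0.5145, -0.0435, 0.4431]
eef_rot: [[0.997, -0.076, 0.001], [-0.076, -0.997, 0.0], [0.001, -0.0, -1.0]]
force: [2.2, 0.9, 2.2]
finger_gap: 0.0182
finger_force: 30.0
[ 0.5145 -0.0435  0.4431]
[275. 249.] 1546 top (array([ 0.5154, -0.043 ]), 0.013245278038084507, array([ 0.5171, -0.0427], dtype=float32), 148) 0.28520730746158646 [ 0.5052 -0.0538  0.2321] [ 0.5277 -0.0322  0.2898]
```

```bash
python3 -m inch '[[-0.002,0,0,0],[0,0,0,0],[0,0,0,0]]';  python3 -m inch '[[-0.002,0,0,0],[0,0,0,0],[0,0,0,0]]'
```

```text
t: 27.72
tcp_pos: [0.5133, -0.0432, 0.4431]
eef_rot: [[0.997, -0.076, 0.004], [-0.076, -0.997, 0.001], [0.004, -0.001, -1.0]]
force: [5.9, 1.6, 0.0]
finger_gap: 0.0182
finger_force: 30.0
t: 28.1
tcp_pos: [0.512, -0.0427, 0.4431]
eef_rot: [[0.997, -0.076, 0.007], [-0.076, -0.997, 0.002], [0.007, -0.003, -1.0]]
force: [8.9, 3.4, -1.3]
finger_gap: 0.0184
finger_force: 30.0
```

Upright at its stop. I'll relax the push and work out the circle rows in tool axes.

```bash
python3 -m inch '[[0.004,0,0,0],[0,0,0,0],[0,0,0,0]]'; python3 - <<'E'
import numpy as np
a=np.radians(144+15*np.arange(25)); d=np.diff(.055*np.c_[np.cos(a),np.sin(a)],axis=0).round(4)
for i in range(0,24,6): print(144+15*i,[[*map(float,r),0,0] for r in d[i:i+6]])
E
```

```text
t: 28.48
tcp_pos: [0.5146, -0.0435, 0.443]
eef_rot: [[0.997, -0.076, 0.001], [-0.076, -0.997, 0.0], [0.001, -0.0, -1.0]]
force: [0.1, 2.1, 4.8]
finger_gap: 0.0183
finger_force: 30.0
144 [[-0.0069, -0.0126, 0, 0], [-0.0034, -0.014, 0, 0], [0.0004, -0.0144, 0, 0], [0.0041, -0.0138, 0, 0], [0.0075, -0.0122, 0, 0], [0.0104, -0.0099, 0, 0]]
234 [[0.0126, -0.0069, 0, 0], [0.014, -0.0034, 0, 0], [0.0144, 0.0004, 0, 0], [0.0138, 0.0041, 0, 0], [0.0122, 0.0075, 0, 0], [0.0099, 0.0104, 0, 0]]
324 [[0.0069, 0.0126, 0, 0], [0.0034, 0.014, 0, 0], [-0.0004, 0.0144, 0, 0], [-0.0041, 0.0138, 0, 0], [-0.0075, 0.0122, 0, 0], [-0.0104, 0.0099, 0, 0]]
414 [[-0.0126, 0.0069, 0, 0], [-0.014, 0.0034, 0, 0], [-0.0144, -0.0004, 0, 0], [-0.0138, -0.0041, 0, 0], [-0.0122, -0.0075, 0, 0], [-0.0099, -0.0104, 0, 0]]
```

```bash
python3 -m inch '[[-0.0069,-0.0126,0,0],[-0.0034,-0.014,0,0],[0.0004,-0.0144,0,0],[0,0,0,0]]'; python3 -m inch '[[0.0041,-0.0138,0,0],[0.0075,-0.0122,0,0],[0.0104,-0.0099,0,0],[0,0,0,0]]'
```

```text
t: 28.98
tcp_pos: [0.5086, -0.001, 0.443]
eef_rot: [[0.997, -0.075, 0.005], [-0.075, -0.997, -0.002], [0.006, 0.001, -1.0]]
force: [7.9, -1.5, 1.2]
finger_gap: 0.0187
finger_force: 30.0
t: 29.48
tcp_pos: [0.5333, 0.0315, 0.443]
eef_rot: [[0.997, -0.076, 0.003], [-0.076, -0.997, -0.006], [0.004, 0.006, -1.0]]
force: [4.8, -6.8, 1.6]
finger_gap: 0.0184
finger_force: 30.0
```

```bash
python3 -m inch '[[0.0146,-0.0054,0,0],[0.014,-0.0034,0,0],[0.0144,0.0004,0,0],[0,0,0,0]]'; python3 -m inch '[[0.0138,0.0041,0,0],[0.0122,0.0075,0,0],[0.0099,0.0104,0,0],[0,0,0,0]]'
```

```text
t: 29.98
tcp_pos: [0.5761, 0.0371, 0.443]
eef_rot: [[0.997, -0.076, -0.001], [-0.076, -0.997, -0.003], [-0.001, 0.003, -1.0]]
force: [0.2, -2.2, 5.9]
finger_gap: 0.0184
finger_force: 30.0
t: 30.48
tcp_pos: [0.61, 0.0125, 0.443]
eef_rot: [[0.997, -0.077, -0.001], [-0.077, -0.997, -0.001], [-0.001, 0.002, -1.0]]
force: [0.2, -0.1, 5.0]
finger_gap: 0.0183
finger_force: 30.0
```

```bash
python3 -m inch '[[0.0069,0.0126,0,0],[0.0034,0.014,0,0],[-0.0004,0.0144,0,0],[-0.0041,0.0138,0,0],[-0.0075,0.0122,0,0],[-0.0104,0.0099,0,0],[0,0,0,0]]'; python3 -m inch '[[-0.0126,0.0069,0,0],[-0.014,0.0034,0,0],[-0.0144,-0.0004,0,0],[0,0,0,0]]';python3 -m inch '[[-0.0138,-0.0041,0,0],[-0.0122,-0.0075,0,0],[-0.0099,-0.0104,0,0],[0,0,0,0]]'
```

```text
t: 31.35
tcp_pos: [0.5908, -0.0643, 0.443]
eef_rot: [[0.997, -0.077, -0.002], [-0.077, -0.997, -0.002], [-0.002, 0.002, -1.0]]
force: [-1.1, -0.9, 6.6]
finger_gap: 0.0183
finger_force: 30.0
t: 31.85
tcp_pos: [0.5489, -0.0698, 0.4429]
eef_rot: [[0.997, -0.076, -0.003], [-0.076, -0.997, 0.001], [-0.003, -0.0, -1.0]]
force: [-1.5, 0.5, 6.5]
finger_gap: 0.0179
finger_force: 30.0
t: 32.35
tcp_pos: [0.5153, -0.0445, 0.4428]
eef_rot: [[0.997, -0.075, -0.001], [-0.075, -0.997, 0.001], [-0.001, -0.001, -1.0]]
force: [-0.2, 2.4, 5.9]
finger_gap: 0.0185
finger_force: 30.0
```

```bash
python3 -m inch '[[-0.0069,-0.0126,0,0],[-0.0034,-0.014,0,0],[0.0004,-0.0144,0,0],[0.0041,-0.0138,0,0],[0.0075,-0.0122,0,0],[0.0104,-0.0099,0,0],[0,0,0,0]]'; python3 -m inch '[[0.0126,-0.0069,0,0],[0.014,-0.0034,0,0],[0.0144,0.0004,0,0],[0.0138,0.0041,0,0],[0.0122,0.0075,0,0],[0.0099,0.0104,0,0],[0,0,0,0]]';python3 -m inch '[[0.0069,0.0126,0,0],[0.0034,0.014,0,0],[-0.0004,0.0144,0,0],[-0.0041,0.0138,0,0],[-0.0075,0.0122,0,0],[-0.0104,0.0099,0,0],[0,0,0,0]]'
```

```text
t: 33.22
tcp_pos: [0.5347, 0.0306, 0.4428]
eef_rot: [[0.997, -0.075, 0.0], [-0.075, -0.997, -0.001], [0.0, 0.001, -1.0]]
force: [1.9, -1.4, 5.7]
finger_gap: 0.0182
finger_force: 30.0
t: 34.1
tcp_pos: [0.6101, 0.0118, 0.4429]
eef_rot: [[0.997, -0.077, -0.001], [-0.077, -0.997, -0.001], [-0.001, 0.001, -1.0]]
force: [0.1, -0.3, 6.6]
finger_gap: 0.0182
finger_force: 30.0
t: 34.98
tcp_pos: [0.5913, -0.064, 0.4428]
eef_rot: [[0.997, -0.077, -0.002], [-0.077, -0.997, -0.001], [-0.002, 0.001, -1.0]]
force: [0.1, -1.1, 6.5]
finger_gap: 0.0183
finger_force: 30.0
```

The wheel is 1.75 turns from its start, az 210.9° to −59°. To fold it I'll release, turn the tool 90°, go behind the grip, close, and push it through the catch.

```bash
python3 -m inch '[[0,0,0,0],[0,0,0,0],[0,0,-0.025,0],[0,0,-0.025,0],[0,0,0,0]]' 0.6; python3 -m inch '[[0,0,0,-0.1745],[0,0,0,-0.1745],[0,0,0,-0.1745],[0,0,0,-0.1745],[0,0,0,-0.1745],[0,0,0,-0.1745],[0,0,0,-0.1745],[0,0,0,-0.1745],[0,0,0,-0.1745],[-0.04,0,0,0]]' 1; python3 -m inch '[[0,0,0,0],[0,0,0,0]]'; python3 d.py k wheel_axis bridge_knob crank_hinge; python3 up.py .591 -.064
```

```text
t: 35.6
tcp_pos: [0.5924, -0.0631, 0.4938]
eef_rot: [[0.997, -0.076, 0.002], [-0.076, -0.997, -0.001], [0.002, 0.0, -1.0]]
force: [-0.6, 0.5, -0.0]
finger_gap: 0.0378
finger_force: 0.0
t: 36.85
tcp_pos: [0.589, -0.1014, 0.49]
eef_rot: [[0.071, 0.997, -0.004], [0.997, -0.071, 0.002], [0.002, -0.004, -1.0]]
force: [1.2, -0.8, 0.2]
finger_gap: 0.0001
finger_force: 0.0
t: 37.1
tcp_pos: [0.589, -0.1029, 0.4909]
eef_rot: [[0.077, 0.997, -0.003], [0.997, -0.077, 0.002], [0.001, -0.003, -1.0]]
force: [-0.2, -0.7, 0.9]
finger_gap: 0.0007
finger_force: 0.0
[ 0.589  -0.1029  0.4909] [-0.3177  0.2049  1.367   0.0006  1.5728 -0.241 ]
wheel_axis wrist 0.67 [240. 114.] [ 0.5639 -0.0149  0.204 ]
wheel_axis side 0.77 [289. 250.] [ 0.5692 -0.0135  0.204 ]
wheel_axis top 0.9 [198. 223.] [ 0.5688 -0.0134  0.204 ]
bridge_knob wrist 0.66 [148. 117.] [ 0.4869 -0.0114  0.209 ]
bridge_knob side 0.87 [335. 253.] [ 0.4916 -0.0149  0.209 ]
bridge_knob top 0.87 [197. 266.] [ 0.4839 -0.013   0.209 ]
crank_hinge wrist 0.56 [280. 169.] [ 0.5947 -0.064   0.204 ]
crank_hinge side 0.74 [275. 229.] [ 0.6031 -0.0587  0.204 ]
[ 0.5892 -0.103   0.4926]
[278. 176.] 565 top (array([ 0.5934, -0.0633]), 0.008229032158851624, array([ 0.5935, -0.0629], dtype=float32), 430) 0.27757613914400436 [ 0.5846 -0.0712  0.2567] [ 0.603  -0.0537  0.2787]
```

View pics/kwrist.png

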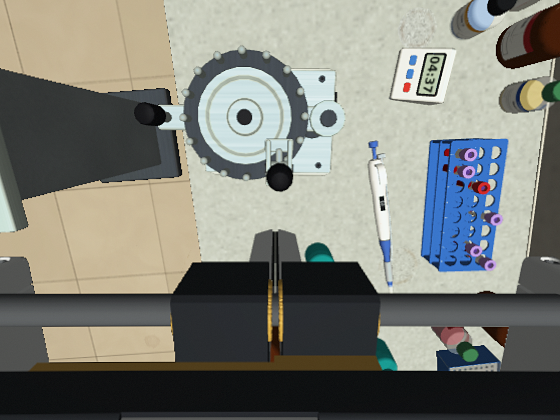

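The handle is upright with its tip at (279,178). The knob, wheel and column are in line, so the bridge is still closed, and the closed fingers are behind the grip.

```bash
python3 -m inch '[[0,0,0.023,0],[0,0,0.023,0],[0,0,0,0]]'; python3 -m inch '[[0.01,0,0,0],[0.01,0,0,0],[0.01,0,0,0],[0.01,0,0,0],[0,0,0,0]]'; python3 -m inch '[[0.01,0,0,0],[0.01,0,0,0],[0.01,0,0,0],[0.01,0,0,0],[0,0,0,0]]'
```

```text
t: 38.12
tcp_pos: [0.5886, -0.103, 0.4442]
eef_rot: [[0.077, 0.997, -0.005], [0.997, -0.077, 0.002], [0.001, -0.005, -1.0]]
force: [0.3, -0.4, 0.2]
finger_gap: 0.0005
finger_force: 0.0
t: 38.75
tcp_pos: [0.5922, -0.062, 0.4465]
eef_rot: [[0.075, 0.997, -0.0], [0.997, -0.075, 0.001], [0.001, -0.0, -1.0]]
force: [0.0, -0.5, -0.1]
finger_gap: 0.0005
finger_force: 0.0
t: 39.38
tcp_pos: [0.5953, -0.0225, 0.4466]
eef_rot: [[0.075, 0.997, 0.0], [0.997, -0.075, 0.0], [0.0, 0.0, -1.0]]
force: [0.1, -1.3, -0.5]
finger_gap: 0.0005
finger_force: 0.0
```

```bash
python3 -m inch '[[0.004,0,0.01,0],[0.004,0,0.01,0],[0,0,0.01,0],[0,0,0,0]]'; python3 -m inch '[[0,0,0.004,0],[0,0,0,0],[0,0,0,0]]'; python3 -m inch '[[0,0,0.003,0],[0,0,0,0],[0,0,0,0]]'
```

```text
t: 39.88
tcp_pos: [0.5955, -0.0155, 0.4147]
eef_rot: [[0.077, 0.997, -0.003], [0.997, -0.077, 0.0], [0.0, -0.003, -1.0]]
force: [0.7, 0.2, -0.5]
finger_gap: 0.0004
finger_force: 0.0
t: 40.25
tcp_pos: [0.596, -0.0155, 0.4132]
eef_rot: [[0.077, 0.997, 0.001], [0.997, -0.077, -0.0], [-0.0, 0.001, -1.0]]
force: [0.2, -0.2, 2.1]
finger_gap: 0.0007
finger_force: 0.8
t: 40.62
tcp_pos: [0.5966, -0.0155, 0.4124]
eef_rot: [[0.076, 0.997, 0.005], [0.997, -0.076, -0.001], [-0.0, 0.005, -1.0]]
force: [-0.5, 0.5, 8.1]
finger_gap: 0.0007
finger_force: 4.0
```

```bash
python3 -m inch '[[0,0,-0.04,0],[0,0,-0.04,0],[-0.06,0,0,0],[-0.02,0,0,0],[0,0,0,0],[0,0,0,0]]'; python3 grip.py; python3 d.py m crank_grip crank_hinge bottle_centre bridge_knob wheel_axis; python3 -c "
from h import *
a=cv2.imread('pics/mwrist.png')[30:230,130:400];b=cv2.imread('pics/mside.png')[190:350,200:380]
cv2.imwrite('pics/m.png',np.hstack([cv2.resize(a,(400,296)),cv2.resize(b,(333,296),interpolation=2)]))"
```

```text
t: 41.38
tcp_pos: [0.5897, -0.0944, 0.4888]
eef_rot: [[0.076, 0.997, -0.001], [0.997, -0.076, 0.001], [0.001, -0.001, -1.0]]
force: [-0.9, 0.7, 0.5]
finger_gap: 0.0005
finger_force: 0.0
[ 268   90   22   59 1055] [278. 118.] rect ((597.8162841796875, -13.549528121948242), (47.359439849853516, 17.899276733398438), 85.38240051269531) dir -94.3845681307828 top z [0.2105 0.2138] [ 0.5976 -0.0127  0.2103]
[133 113  32  23 593] [149. 124.] rect ((489.691162109375, -9.561644554138184), (16.878129959106445, 17.1494140625), 39.72924041748047) dir -8.957236096182754 top z [0.2215 0.2237] [ 0.492  -0.0099  0.2176]
disc (array([ 0.5653, -0.0164]), 0.05832545459270477, array([ 0.5576, -0.013 ], dtype=float32), 3626)
[ 0.5898 -0.0941  0.4889] [-0.3032  0.2038  1.3723  0.0007  1.5668 -0.2278]
crank_grip wrist 0.92 [282. 115.] [ 0.6007 -0.0097  0.204 ]
crank_grip side 0.82 [270. 248.] [ 0.602  -0.0127  0.204 ]
crank_grip top 0.61 [196. 206.] [ 0.6015 -0.0102  0.204 ]
crank_hinge wrist 0.95 [279. 176.] [ 0.5945 -0.062   0.204 ]
crank_hinge side 0.74 [279. 227.] [ 0.5972 -0.0646  0.204 ]
bottle_centre wrist 0.75 [379. 367.] [ 0.7225 -0.3742  0.093 ]
bottle_centre side 0.82 [258. 195.] [ 0.6923 -0.2711  0.093 ]
bottle_centre top 0.9 [305. 194.] [ 0.6442 -0.2337  0.093 ]
bridge_knob wrist 0.91 [148. 127.] [ 0.4873 -0.0109  0.209 ]
bridge_knob side 0.84 [337. 257.] [ 0.4874 -0.0072  0.209 ]
bridge_knob top 0.73 [195. 264.] [ 0.4884 -0.0091  0.209 ]
wheel_axis wrist 0.89 [240. 127.] [ 0.5645 -0.017   0.204 ]
wheel_axis side 0.95 [290. 246.] [ 0.5696 -0.022   0.204 ]
wheel_axis top 0.97 [198. 224.] [ 0.5662 -0.0144  0.204 ]
```

View pics/m.png

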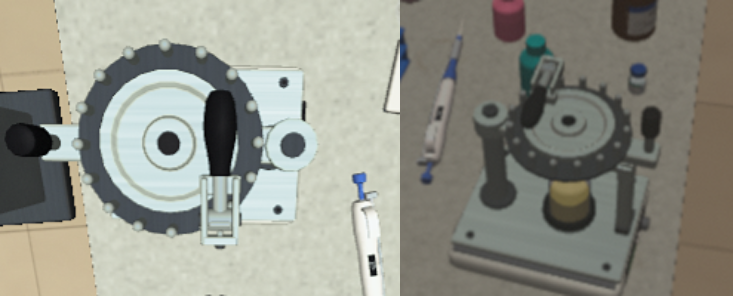

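The left view shows the handle folded flat at (220,150), its direction exactly 270° from the start. The bridge is closed, knob (28,140) to column (292,145). The right view shows the bottle upright in the nest at (570,200) and the vial and big bottle still in place.

```bash
python3 -c "
from bench import arm
print(arm.sign_off())"
```

```text
the job is handed in; nothing more can be done
None
```

The job is handed in, but the hand-in gave no verdict: by the last camera check the bottle stands in the nest, the bridge is closed, the wheel is cranked about 1.75 turns (roughly half a turn past contact) and the handle is folded flat, with the big bottle and vial where they stood.

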